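Lids back on the steel canisters

ROBOT

A 6-joint arm with a two-finger parallel gripper is mounted at the origin on a cart in front of the work surface, level with it; the furniture and walls round the work are solid. World frame = base frame: x ahead of the robot, y to its left, z up, the work surface at z = 0. Lengths are in m, angles in rad, forces in N, time in s.
With the tool pointing down it reaches from about 0.35 to 0.975 m from the base axis. Payload 4.9 kg.
Tool frame: the origin (TCP) lies at the very end of the fingers, on their centre line; the grasp point (between the pads) lies ctrl.grip_point_offset behind it (ctrl.grip_point_offset is the distance from the TCP to the grasp point, in m); z points along the fingers, y is the line along which they close (so a half turn about z gives the same grasp; the last joint's range is limited). The gripper opens to 85 mm and grips with 20 to 120 N. Pads are 22 mm wide; open, the fingers measure 114 mm over their backs; the gripper's body (76 mm by 85 mm) begins 54 mm behind the grasp point. The pads swing forward as they close: fully open they stand 13 mm farther back than shut.
Start: joints at [1.199, 0.053, 1.613, -0, 1.476, -0.119], TCP at [0.156, 0.605, 0.231] pointing down, gripper open.
Joint ranges: [-3.01, 3.01], [-1.01, 2.22], [0.06, 2.58], [-1.02, 4.17], [0.09, 2.62], [-3.14, 3.14]. Speed limits (rad/s): [2.57, 2.57, 3.14, 3.14, 3.14, 3.14].

INTERFACE

Orientations are given as a rotation vector (axis times angle).
In Python, from station import ctrl gives the robot as it stands. The module is installed in compiled form; this text tells all that it offers.
- The arm moves only by the tool drive_tool, never from a script. Its argument "steps" is a list of rows, each an object with "translation": the shift along the tool's x, y, z normalised to -1 to 1, where 1 is 4 cm, a list of three; "angular": the turn, a rotation vector about the tool's x, y, z normalised to -1 to 1, where 1 is 8 degrees, a list of three; "gripper": the opening, from 0 (shut) to 1 (fully open). In form: [{"translation": [dx, dy, dz], "angular": [wx, wy, wz], "gripper": gripper}, ...]. A call has 1 to 8 rows; each row shifts and turns the commanded pose from where the row before left it, along the tool's axes as they then stand; what a row does not reach is not made up. A row lasts 1/8 s, in which the tool goes at most 62.5 mm and 10.7 degrees, less where a joint would pass 70% of its speed; a pose out of reach is approached as far as the arm can. A call with a number of a shift or a turn outside -1 to 1 is refused whole. A call with a gripper value outside its range is refused whole. The fingers move at their own pace and stop on an object; "force" is the grip in N (left out, the last holds). Time passes only in rows, so rows that do not move let the fingers close. It gives the time, the measured TCP pose, the force, the opening and the grip force at its end, in the units of the state.
- ctrl.get_obs(): the state, without advancing time (a new reading comes with each control period).
- ctrl.get_image(name): name is "scene" or "top" or "wrist"; returns a dict with "color" (420x560x3 uint8, red, green, blue), "depth" (420x560 float32, m along the optical axis (not along the pixel's ray), 0 where there is no reading), "fx", "fy", "cx", "cy" (pixels), "k1" (the pictures are not rectified: a ray, as slopes to the right and down, at radius r is drawn at 1 + k1 r^2 times it, then the intrinsics apply), "R" (3x3) and "t" (3): a world point X has camera coordinates R X + t. Camera axes: x right, y down, z forward; pixel columns grow to the right and rows downward; lengths in m; the calibration is good to about 2 mm. A picture is of the moment at which its call begins.
- ctrl.finish_job(): hands the job in; it is judged then, once.
The state is a dict: "t": time; "q": joint angles; "dq": joint speeds; "effort": joint torques, N m; "tool_pos": TCP position; "tool_rot": TCP orientation; "contact_force": force on the tool from outside, world axes, zero at the start; "wrist_torque": the same for the moment, N m; "opening": finger opening in m; "grip_force": force on a finger pad.
Only numpy, scipy, OpenCV 4.12 (cv2) and the standard library are available. Lean on these libraries where they do the work, as an engineer would, in place of code of your own. Each camera call takes 0.05 s, during which the arm holds its last target. There are 200 camera calls.

TASK

Three washed steel canisters stand on the bench and their three push-in lids, each a slightly different size, have been mixed up. Find out by trying which lid belongs to which canister - a lid that is too large stands proud of the rim, one that is too small goes in but rattles about - and close all three, every lid fully home on the canister it truly fits, knob up. One of the lids still stands on edge in the wire drying rack. Leave the canisters roughly where they stand and the other bottles undisturbed.

Things in the scene. Friction and masses are not known exactly. Their poses are not given: they have to be found in the camera images.
- canister_a: steel canister, open at the top, 95 mm tall, about 0.9 kg, loose (slides when pushed sideways with 4 to 7 N); one of three alike but for size: mouths 84, 89 and 94 mm wide, outside 6 mm more. Which size this one is, is not marked: try the lids. Origin: centre of its underside; z up; the rim is at z = 95 mm
- canister_b: steel canister, open at the top, 95 mm tall, about 0.9 kg, loose (slides when pushed sideways with 4 to 7 N); one of three alike but for size: mouths 84, 89 and 94 mm wide, outside 6 mm more. Which size this one is, is not marked: try the lids. Origin: centre of its underside; z up; the rim is at z = 95 mm
- canister_c: steel canister, open at the top, 95 mm tall, about 0.9 kg, loose (slides when pushed sideways with 4 to 7 N); one of three alike but for size: mouths 84, 89 and 94 mm wide, outside 6 mm more. Which size this one is, is not marked: try the lids. Origin: centre of its underside; z up; the rim is at z = 95 mm
- lid_1: steel push-in lid, one of three sizes, unmarked; 0.18 kg. Starts flat on the bench, knob up. Flange 4 mm thick, 96, 101 or 106 mm wide (mouth + 12); under it a plug 12 mm deep, bevelled 3 x 6 mm, 82.5, 87.5 or 92.5 mm wide (mouth - 1.5); on top a knob 24 mm wide, 30 mm high. Origin: axis at the flange's underside (on the rim when home; 12 mm up when it lies flat); z out of the knob
- lid_2: steel push-in lid, one of three sizes, unmarked; 0.18 kg. Starts on edge in the rack. Flange 4 mm thick, 96, 101 or 106 mm wide (mouth + 12); under it a plug 12 mm deep, bevelled 3 x 6 mm, 82.5, 87.5 or 92.5 mm wide (mouth - 1.5); on top a knob 24 mm wide, 30 mm high. Origin: axis at the flange's underside (on the rim when home; 12 mm up when it lies flat); z out of the knob
- lid_3: steel push-in lid, one of three sizes, unmarked; 0.18 kg. Starts flat on the bench, knob up. Flange 4 mm thick, 96, 101 or 106 mm wide (mouth + 12); under it a plug 12 mm deep, bevelled 3 x 6 mm, 82.5, 87.5 or 92.5 mm wide (mouth - 1.5); on top a knob 24 mm wide, 30 mm high. Origin: axis at the flange's underside (on the rim when home; 12 mm up when it lies flat); z out of the knob
- lid_rack: fixed low wire rack, 204 (y) x 72 (x) mm, slots at y = -62, 0, +62 mm, two empty. The lid in it stands on edge on two rails, knob toward the rack's -y, with 2 mm of play between wires 75 mm high; its top edge, at about z = 110 mm, is free to be pinched from above across flange and plug (16 mm). Origin: centre of its underside
- wash_bottle: bystander: clear squeeze bottle with a bent spout, 67 x 106 mm, 165 mm tall; loose. Origin: under it, 19 mm from the axis of the bottle (the body lies toward its -y)
- stain_bottle: bystander: small amber bottle with a white cap, 37 mm across, 69 mm tall; loose. Origin: centre of its underside
- strip_jar: bystander: white round jar, 47 mm across, 109 mm tall; loose. Origin: centre of its underside
There are look-alikes about, which are no part of the job. What is shaped like the lid_3 but orange is not meant.

How it is judged:
By the outcome, as a careful person would: the job done as asked, in the order asked, and still so for the second after the job is handed in, with the robot touching nothing.
It also fails if it takes over 72 s, if anything falls off the work surface, if the arm or the gripper's body presses on something with over 40 N, if the wrist force passes 120 N, or if a joint passes its speed limit or range.

## Working session

There is one attempt and no reset: what is moved stays moved. The work goes in short steps, Python scripts to look and compute and a tool call to move; the robot and the scene stay as the last step left them, time stands still between calls to the robot, and variables do not carry over. Pictures are saved under pics/ and viewed, at most 10 in all, crops included, and the job is handed in when it is done.

Besides the shell and the picture viewer there is one more tool, called after "Call:" as name(argument=value, ...) on one line, values as JSON. drive_tool: Moves the arm, as the interface text tells. Its arguments: {"type":"object","properties":{"steps":{"type":"array"},"force":{"type":"number"}},"required":["steps"]}

```bash
mkdir -p pics; cat > h.py <<'E'
import numpy as np, cv2
from station import ctrl
def img(n): return ctrl.get_image(n)
def save(im,name,crop=None,scale=1):
    c=im["color"][:,:,::-1]
    if crop: x0,y0,x1,y1=crop; c=c[y0:y1,x0:x1]
    cv2.imwrite("pics/"+name,cv2.resize(c,None,fx=scale,fy=scale))
def und(im,u,v):
    d=np.array([(np.asarray(u,float)-im["cx"])/im["fx"],(np.asarray(v,float)-im["cy"])/im["fy"]])
    s=d.copy()
    for _ in range(20): s=d/(1+im["k1"]*(s**2).sum(0))
    return s
def ray_z(im,u,v,z):
    s=und(im,u,v); R=np.array(im["R"]);t=np.array(im["t"]); o=-R.T@t
    d=R.T@np.array([s[0],s[1],np.ones_like(s[0])]).reshape(3,-1)
    return (o[:,None]+d*((z-o[2])/d[2])).T
def pts(im):
    v,u=np.mgrid[0:420,0:560]; s=und(im,u.ravel(),v.ravel()); z=im["depth"].ravel()
    R=np.array(im["R"]);t=np.array(im["t"])
    P=(R.T@(np.array([s[0]*z,s[1]*z,z])-t[:,None])).T.reshape(420,560,3)
    P[im["depth"]==0]=np.nan
    return P
E
python3 - <<'E'
from h import *
a=img("scene");b=img("top")
for n,i in(("scene",a),("top",b)):
    save(i,n+"0.png",scale=1.42); print(n,-np.array(i["R"]).T@i["t"],i["fx"],i["k1"]); np.save(n+".npy",i,allow_pickle=True)
o=ctrl.get_obs();print(o,ctrl.grip_point_offset)
E
```

```text
scene [-0.04998022 -0.78940186  0.75343659] 445.1457349910533 0.016019171378282192
top [ 0.37966882 -0.01628692  1.70959263] 544.4670839989444 -0.15559911966180165
{'t': 0.1, 'q': array([ 1.19899681e+00,  5.33154817e-02,  1.61418240e+00,  4.49961677e-05,
        1.47602305e+00, -1.19009066e-01]), 'dq': array([ 0.00010727, -0.00078914, -0.0012656 ,  0.00065761, -0.00272176,
        0.00026921]), 'effort': array([ 5.06680317e-05, -3.94898450e+01, -3.71366429e+01, -1.68007459e-04,
        3.84520637e-03,  2.53303051e-05]), 'tool_pos': array([0.1560975 , 0.60459444, 0.23015534]), 'tool_rot': array([-3.95967866e-01, -3.11602136e+00,  2.92060465e-03]), 'contact_force': array([ 0.25760473, -0.690964  , -0.32236442]), 'wrist_torque': array([-0.05784568, -0.0113558 , -0.0095672 ]), 'grip_force': 0.0, 'opening': 0.08564192251173999} 0.0187
```

View pics/scene0.png

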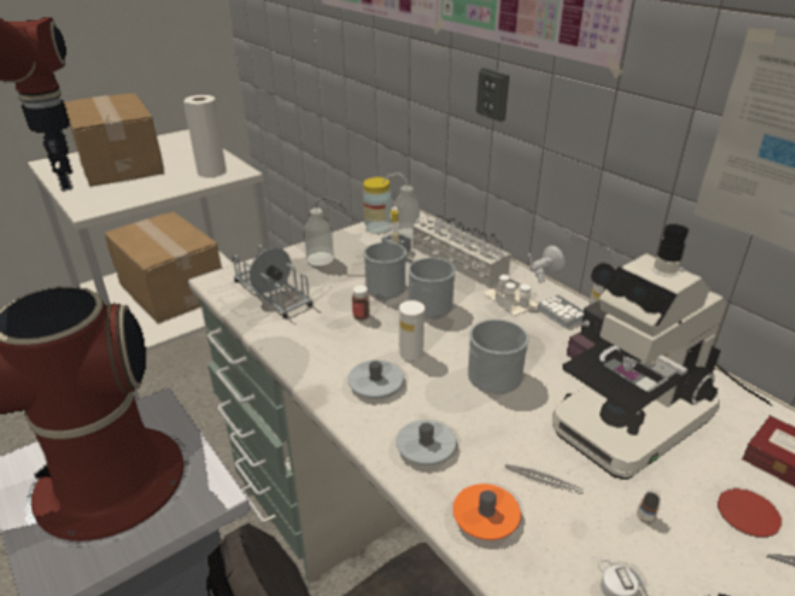

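View pics/top0.png

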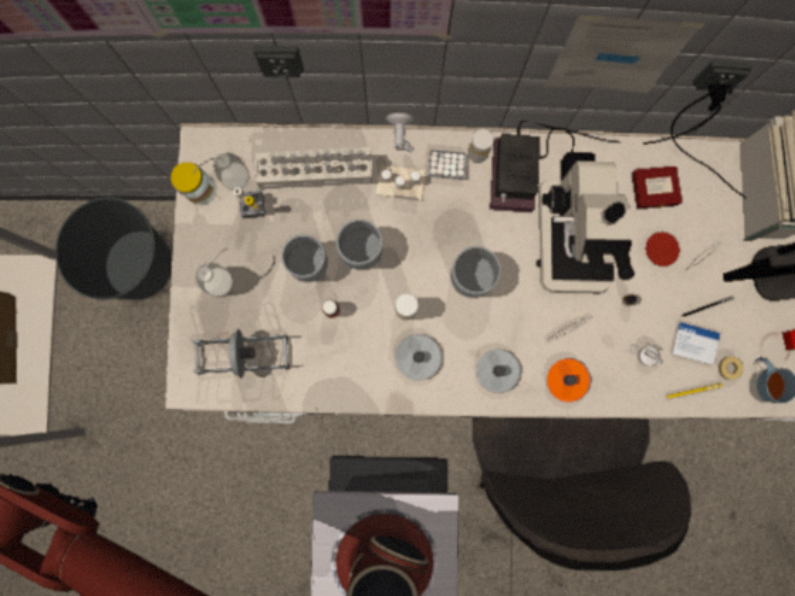

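Scene view: rack lid at (272,268), stain bottle (360,302), strip jar (411,330), lids (375,380) and (427,440), orange decoy (487,510), canisters (385,270), (432,287), (497,355).
Top view: canisters (305,257), (360,244), (475,271); lids (418,357), (498,370); orange look-alike (569,380), which is not wanted; rack lid (243,352). The red disc (662,248) is no lid.

```bash
cat >> h.py <<'E'
from scipy.optimize import least_squares
def circ(P):
    P=P[:,:2]; keep=np.ones(len(P),bool)
    for _ in range(3):
        c0=np.r_[np.median(P[keep],0),.05]
        r=least_squares(lambda p:np.hypot(*(P[keep]-p[:2]).T)-p[2],c0,loss="soft_l1",f_scale=.001).x
    return r
def edge(mask_xy):
    m=mask_xy.astype(np.uint8)
    cs,_=cv2.findContours(m,cv2.RETR_EXTERNAL,cv2.CHAIN_APPROX_NONE)
    c=max(cs,key=cv2.contourArea)[:,0,:]
    return c
def blob(im,P,c,rad,zlo,zhi):
    d=np.hypot(P[...,0]-c[0],P[...,1]-c[1])
    m=(d<rad)&(P[...,2]>zlo)&(P[...,2]<zhi)
    return m
E
python3 - <<'E'
from h import *
S=np.load("scene.npy",allow_pickle=True).item();T=np.load("top.npy",allow_pickle=True).item()
PT=pts(T);PS=pts(S)
k=1/1.42
for n,u,v,z in(("cL",305,257,.095),("cM",360,244,.095),("cR",475,271,.095),("lidA",418,357,.015),("lidB",498,370,.015),("orange",569,380,.015)):
    c=ray_z(T,u*k,v*k,z)[0]
    for im,P in((T,PT),(S,PS)):
        m=blob(im,P,c,.07,z-.012,z+.012)
        if m.sum()<10: print(n,"few");continue
        e=edge(m); X=ray_z(im,e[:,0],e[:,1],np.median(P[m][:,2]))
        print(n,c[:2].round(3),"z",np.median(P[m][:,2]).round(4),"fit",circ(X).round(4),m.sum())
for n,u,v,z in(("rackL",199,352,.07),("rackR",290,352,.07),("racklid",240,352,.11),("stain",330,308,.069),("jar",406,306,.109),("wash",212,278,.165)):
    print(n,ray_z(T,u*k,v*k,z)[0].round(3))
for n,P in(("T",PT),("S",PS)):
    c=ray_z(T,240*k,352*k,.1)[0]
    m=(abs(P[...,0]-c[0])<.07)&(abs(P[...,1]-c[1])<.06)&(P[...,2]>.08)
    Q=P[m];print(n,m.sum(),Q.min(0).round(3),Q.max(0).round(3),Q.mean(0).round(3))
E
```

```text
cL [0.652 0.179] z 0.0953 fit [0.655  0.1845 0.0449] 174
cL [0.652 0.179] z 0.0905 fit [0.6533 0.1808 0.0498] 222
cM [0.682 0.064] z 0.0949 fit [0.6887 0.0658 0.0478] 174
cM [0.682 0.064] z 0.0906 fit [0.6865 0.0623 0.0521] 256
cR [ 0.629 -0.181] z 0.0943 fit [ 0.6337 -0.1843  0.0505] 187
cR [ 0.629 -0.181] z 0.0913 fit [ 0.6305 -0.1867  0.0539] 380
lidA [ 0.448 -0.066] z 0.0148 fit [ 0.45   -0.0684  0.0529] 1008
lidA [ 0.448 -0.066] z 0.0146 fit [ 0.447  -0.0693  0.0493] 744
lidB [ 0.423 -0.242] z 0.0146 fit [ 0.4224 -0.2416  0.0523] 945
lidB [ 0.423 -0.242] z 0.0149 fit [ 0.4203 -0.2434  0.0472] 943
orange [ 0.403 -0.4  ] z 0.0144 fit [ 0.4039 -0.3936  0.0533] 910
orange [ 0.403 -0.4  ] z 0.0154 fit [ 0.4026 -0.3986  0.047 ] 1360
rackL [0.446 0.404 0.07 ]
rackR [0.451 0.208 0.07 ]
racklid [0.447 0.307 0.11 ]
stain [0.547 0.125 0.069]
jar [ 0.55  -0.036  0.109]
wash [0.593 0.36  0.165]
T 178 [0.397 0.299 0.08 ] [0.496 0.354 0.121] [0.445 0.321 0.1  ]
S 214 [0.399 0.308 0.08 ] [0.495 0.329 0.114] [0.445 0.315 0.094]
```

```bash
cat >> h.py <<'E'
from scipy.spatial.transform import Rotation as Ro
def plan(p,Rt=None):
    o=ctrl.get_obs(); R=Ro.from_rotvec(o["tool_rot"]); M=R.as_matrix()
    d=M.T@(np.array(p)-o["tool_pos"])/.04
    w=(R.inv()*Rt).as_rotvec()/np.radians(8) if Rt is not None else np.zeros(3)
    print("at",o["tool_pos"].round(4),"t",round(o["t"],2),"trans units (first-frame)",d.round(2),"rot units",w.round(2),"open",round(o["opening"],4),"F",o["contact_force"].round(1),"q",o["q"].round(2))
DOWN=Ro.from_matrix(np.array([[-1,0,0],[0,1,0],[0,0,-1.]]))
E
python3 - <<'E'
from h import *
plan([.449,.05,.26],DOWN)
E
```

```text
at [0.1561 0.6046 0.2302] t 0.1 trans units (first-frame) [-10.56 -11.59  -0.73] rot units [-0.01 -0.   -1.81] open 0.0856 F [ 0.3 -0.7 -0.3] q [ 1.2   0.05  1.61  0.    1.48 -0.12]
```

Call:
drive_tool(steps=[{"translation":[-0.95,0,-0.4],"angular":[0,0,-0.9],"gripper":1},{"translation":[-0.95,0,-0.4],"angular":[0,0,-0.9],"gripper":1},{"translation":[-0.9,-0.9,0],"angular":[0,0,0],"gripper":1},{"translation":[-0.9,-0.9,0],"angular":[0,0,0],"gripper":1},{"translation":[-0.9,-0.9,0],"angular":[0,0,0],"gripper":1},{"translation":[-0.9,-1,0],"angular":[0,0,0],"gripper":1},{"translation":[-0.9,-1,0],"angular":[0,0,0],"gripper":1},{"translation":[-0.9,-1,0],"angular":[0,0,0],"gripper":1}])

```text
t: 1.1
tool_pos: [0.4472, 0.3609, 0.2627]
tool_rot: [-0.002, -3.141, 0.0]
contact_force: [-0.2, -0.6, 0.6]
opening: 0.086
grip_force: 0.0
```

Call:
drive_tool(steps=[{"translation":[0,-1,0],"angular":[0,0,0],"gripper":0.7},{"translation":[0,-1,0],"angular":[0,0,0],"gripper":0.7},{"translation":[0,-1,0],"angular":[0,0,0],"gripper":0.7},{"translation":[0,-1,0],"angular":[0,0,0],"gripper":0.7},{"translation":[0,-1,0],"angular":[0,0,0],"gripper":0.7},{"translation":[0,-1,0],"angular":[0,0,0],"gripper":0.7},{"translation":[0,-1,0],"angular":[0,0,0],"gripper":0.7},{"translation":[0,-1,0],"angular":[0,0,0],"gripper":0.7}])

```text
t: 2.1
tool_pos: [0.4455, 0.0413, 0.2628]
tool_rot: [-0.002, -3.141, -0.0]
contact_force: [0.5, 0.0, -0.5]
opening: 0.06
grip_force: 0.0
```

```bash
python3 - <<'E'
from h import *
w=img("wrist");np.save("w1.npy",w,allow_pickle=True)
save(w,"w1.png");print(-np.array(w["R"]).T@w["t"],np.array(w["R"]).round(2),w["fx"],w["k1"])
plan([.449,-.068,.24],DOWN)
E
```

```text
[0.37367439 0.04090206 0.40514264] [[ 0.    1.    0.  ]
 [ 0.96 -0.    0.28]
 [ 0.28 -0.   -0.96]] 290.17652347598704 -0.043510078095103676
at [0.4456 0.0377 0.2628] t 2.15 trans units (first-frame) [-0.1  -2.64  0.58] rot units [-0.03 -0.01 -0.04] open 0.0598 F [ 1.3 -2.1 -0.3] q [-0.08 -0.41  1.97 -0.    1.59 -1.65]
```

View pics/w1.png

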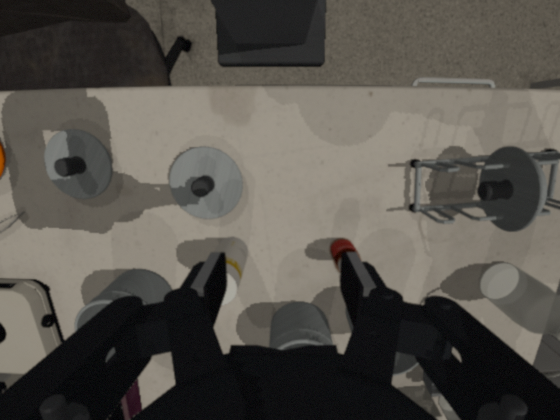

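Wrist view: lid A at (206,183), lid B at (77,163), the rack with its lid at (510,188), knob toward -y; the orange decoy at the left edge (0,160). Chosen: the two grey ones and the rack lid.

```bash
python3 - <<'E'
from h import *
w=np.load("w1.npy",allow_pickle=True).item();P=pts(w)
print("bench z",np.nanmedian(P[110:150,250:300,2]))
for n,c in(("A",(.449,-.068)),("B",(.4215,-.242))):
    m=blob(w,P,c,.075,.007,.025); e=edge(m)+0.0
    print(n,np.median(P[m][:,2]).round(4),m.sum()); 
    # subpixel edge in colour gradient: rays from centre
    X=ray_z(w,e[:,0],e[:,1],.016); print(" depth edge",circ(X).round(4))
# rack lid
m=(P[...,2]>.079)&(abs(P[...,0]-.447)<.08)&(abs(P[...,1]-.31)<.05)
Q=P[m];print(m.sum(),Q.min(0).round(3),Q.max(0).round(3),np.median(Q,0).round(3))
# plane of lid flange top (facing -y): points between
m=(P[...,2]>.03)&(abs(P[...,0]-.447)<.07)&(P[...,1]>.27)&(P[...,1]<.33)
h,b=np.histogram(P[m][:,1],bins=np.arange(.27,.331,.004));print(h,b.round(3))
E
```

```text
bench z -2.6043017500546383e-05
A 0.0152 3873
 depth edge [ 0.4483 -0.0648  0.0499]
B 0.0151 3289
 depth edge [ 0.4211 -0.2395  0.0473]
1823 [0.397 0.31  0.079] [0.494 0.334 0.115] [0.443 0.317 0.096]
[  65   90   40   80  198  106   83   90   71  126  603 1666 1151   59
   84] [0.27  0.274 0.278 0.282 0.286 0.29  0.294 0.298 0.302 0.306 0.31  0.314
 0.318 0.322 0.326 0.33 ]
```

Call:
drive_tool(steps=[{"translation":[-0.05,-0.88,0.9],"angular":[0,0,0],"gripper":0.6},{"translation":[0,-0.88,0.9],"angular":[0,0,0],"gripper":0.6},{"translation":[0,-0.86,0.9],"angular":[0,0,0],"gripper":0.6},{"translation":[0,0,0.9],"angular":[0,0,0],"gripper":0.6},{"translation":[0,0,0.9],"angular":[0,0,0],"gripper":0.6},{"translation":[0,0,0],"angular":[0,0,0],"gripper":0.6}], force=40)

```text
t: 2.9
tool_pos: [0.4449, -0.0614, 0.0798]
tool_rot: [-0.003, -3.134, -0.004]
contact_force: [1.1, -0.0, 0.9]
opening: 0.0511
grip_force: 0.0
```

```bash
python3 - <<'E'
from h import *
w=img("wrist");P=pts(w);np.save("w2.npy",w,allow_pickle=True)
for lo,hi,z in((.007,.022,.016),(.04,.05,.046)):
    m=blob(w,P,(.4485,-.067),.07,lo,hi)
    if m.sum()>20:
        e=edge(m);print(lo,m.sum(),circ(ray_z(w,e[:,0],e[:,1],z)).round(4), P[m].mean(0).round(4))
plan([.4485,-.067,.02],DOWN)
E
```

```text
0.007 11424 [ 0.4475 -0.0653  0.0492] [ 0.4439 -0.0648  0.0151]
0.04 959 [ 0.4466 -0.065   0.0116] [ 0.4468 -0.065   0.045 ]
at [ 0.4467 -0.0619  0.0823] t 2.95 trans units (first-frame) [-0.05 -0.13  1.56] rot units [ 0.01 -0.02 -0.01] open 0.0509 F [ 0.8 -0.8  1.1] q [-0.3  -0.23  2.14  0.    1.24 -1.87]
```

Call:
drive_tool(steps=[{"translation":[0,-0.08,0.8],"angular":[0,0,0],"gripper":0.6},{"translation":[0,0,0.75],"angular":[0,0,0],"gripper":0.6},{"translation":[0,0,0],"angular":[0,0,0],"gripper":0.6},{"translation":[0,0,0],"angular":[0,0,0],"gripper":0},{"translation":[0,0,0],"angular":[0,0,0],"gripper":0},{"translation":[0,0,0],"angular":[0,0,0],"gripper":0},{"translation":[0,0,0],"angular":[0,0,0],"gripper":0}], force=40)

```text
t: 3.82
tool_pos: [0.4499, -0.0661, 0.0239]
tool_rot: [0.002, 3.137, -0.002]
contact_force: [-0.3, -0.3, 6.9]
opening: 0.0227
grip_force: 39.7
```

Call:
drive_tool(steps=[{"translation":[0,0,-0.8],"angular":[0,0,0],"gripper":0},{"translation":[0,0,-1],"angular":[0,0,0],"gripper":0},{"translation":[0,0,-1],"angular":[0,0,0],"gripper":0},{"translation":[0,0,-1],"angular":[0,0,0],"gripper":0},{"translation":[0,0,-1],"angular":[0,0,0],"gripper":0},{"translation":[-0.8,0.8,-0.5],"angular":[0,0,0],"gripper":0},{"translation":[-0.8,0.5,0],"angular":[0,0,0],"gripper":0},{"translation":[0,0,0],"angular":[0,0,0],"gripper":0}])

```text
t: 4.82
tool_pos: [0.513, -0.0125, 0.2338]
tool_rot: [-0.001, 3.141, 0.0]
contact_force: [-0.8, -0.6, -2.5]
opening: 0.0226
grip_force: 39.6
```

```bash
python3 - <<'E'
from h import *
w=img("wrist");P=pts(w);np.save("w3.npy",w,allow_pickle=True)
save(w,"w3.png")
for n,c in(("cL",(.654,.182)),("cM",(.687,.064)),("cR",(.632,-.185))):
    m=blob(w,P,c,.065,.085,.105)
    if m.sum()>20:
        e=edge(m);print(n,m.sum(),circ(ray_z(w,e[:,0],e[:,1],.095)).round(4), np.median(P[m],0).round(4))
plan([.687,.064,.25],DOWN)
E
```

```text
cL 918 [0.6516 0.1802 0.045 ] [0.6283 0.2069 0.0932]
cM 114 [0.6819 0.0763 0.0568] [0.6822 0.0221 0.0942]
cR 1107 [ 0.6288 -0.1794  0.0489] [ 0.6074 -0.2143  0.0935]
at [ 0.512  -0.0131  0.2333] t 4.88 trans units (first-frame) [-4.38  1.93 -0.42] rot units [-0.   -0.01 -0.  ] open 0.0228 F [ 0.3 -0.1 -3. ] q [-0.17 -0.22  1.87 -0.    1.5  -1.74]
```

View pics/w3.png

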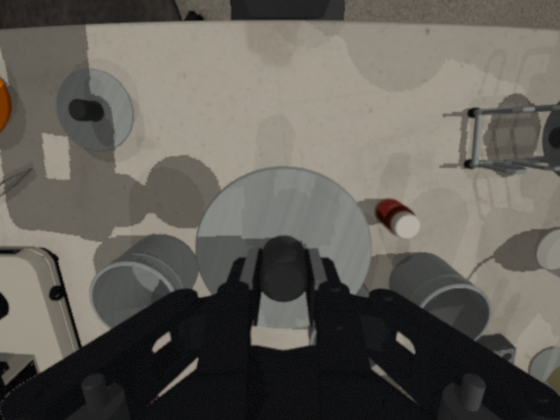

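Wrist view: lid A held at (285,265); canister C right at (140,285), canister L at (445,300), lid B (95,108), stain bottle (398,218). The middle canister is hidden by the gripper.

```bash
python3 - <<'E'
from h import *
ims={k:np.load(k+".npy",allow_pickle=True).item() for k in("scene","top","w1","w3")}
for n,c in(("cL",(.654,.182)),("cM",(.687,.064)),("cR",(.632,-.185))):
    for k,im in ims.items():
        P=pts(im); d=np.hypot(P[...,0]-c[0],P[...,1]-c[1])
        m=(d<.06)&(d>.035)&(P[...,2]>.091)&(P[...,2]<.1)
        Q=P[m]
        if len(Q)<40: continue
        f=circ(Q); res=np.abs(np.hypot(*(Q[:,:2]-f[:2]).T)-f[2])
        a=np.degrees(np.arctan2(Q[:,1]-f[1],Q[:,0]-f[0])); hh=np.histogram(a,bins=8,range=(-180,180))[0]
        print(n,k,len(Q),f.round(4),np.median(res).round(4),hh)
E
```

```text
cL scene 104 [0.654  0.1809 0.0439] 0.0016 [16 19 10 10 14 12 11 12]
cL top 115 [0.6551 0.1842 0.0436] 0.0013 [16 11 14 12 15 16 17 14]
cL w1 120 [83.2952 53.4353 98.2694] 0.0012 [120   0   0   0   0   0   0   0]
cL w3 608 [0.6538 0.1836 0.0442] 0.001 [162  77   0   0   0 131 116 122]
cM scene 123 [0.6867 0.0632 0.0466] 0.0014 [22 18 18 11 15 16 12 11]
cM top 127 [0.6888 0.0658 0.0466] 0.0013 [20 17 15 12 12 20 14 17]
cM w1 200 [0.6868 0.0666 0.0478] 0.001 [118   1   0   0   0   0   0  81]
cM w3 99 [0.6842 0.067  0.0475] 0.0009 [ 0 59 11  0 29  0  0  0]
cR scene 197 [ 0.6311 -0.1859  0.049 ] 0.0012 [32 32 21 22 25 23 20 22]
cR top 127 [ 0.6334 -0.184   0.0494] 0.0012 [17 13 16 19 18 14 15 15]
cR w1 230 [ 0.6308 -0.1823  0.0487] 0.0011 [104  94   0   9   0   0   0  23]
cR w3 771 [ 0.6316 -0.1822  0.0491] 0.0011 [151 145 169  13   0   0 108 185]
```

```bash
python3 - <<'E'
from h import *
w=np.load("w3.npy",allow_pickle=True).item();P=pts(w)
m=blob(w,P,(.513,-.0125),.07,.215,.235)&(P[...,0]<.513)
print(m.sum(),np.nanmedian(P[m][:,2]))
z=np.nanmedian(P[m][:,2])
cs,_=cv2.findContours(m.astype(np.uint8),0,1);c=max(cs,key=cv2.contourArea)[:,0,:]
c=c[c[:,1]<235]  # upper arc: true flange edge
X=ray_z(w,c[:,0],c[:,1],z);print(circ(X).round(4),len(X))
E
```

```text
12244 0.22501890295174293
[ 0.5112 -0.0129  0.0498] 211
```

Call:
drive_tool(steps=[{"translation":[-0.9,0.4,0],"angular":[0,0,0],"gripper":0},{"translation":[-0.9,0.4,0],"angular":[0,0,0],"gripper":0},{"translation":[-0.9,0.4,0],"angular":[0,0,0],"gripper":0},{"translation":[-0.9,0.4,0.3],"angular":[0,0,0],"gripper":0},{"translation":[-0.8,0.37,0.8],"angular":[0,0,0],"gripper":0},{"translation":[0,0,0.9],"angular":[0,0,0],"gripper":0},{"translation":[0,0,0.4],"angular":[0,0,0],"gripper":0},{"translation":[0,0,0],"angular":[0,0,0],"gripper":0}])

```text
t: 5.88
tool_pos: [0.6865, 0.0643, 0.1358]
tool_rot: [-0.003, -3.138, 0.0]
contact_force: [-0.4, -0.4, -1.1]
opening: 0.0225
grip_force: 39.7
```

```bash
python3 - <<'E'
from h import *
plan([.688,.0657,.107],DOWN)
E
```

```text
at [0.6865 0.0643 0.1358] t 5.88 trans units (first-frame) [-0.04  0.04  0.72] rot units [-0.   -0.02 -0.02] open 0.0225 F [-0.4 -0.4 -1.1] q [-0.01  0.27  1.53 -0.    1.34 -1.58]
```

Call:
drive_tool(steps=[{"translation":[-0.03,0.03,0.3],"angular":[0,0,0],"gripper":0},{"translation":[0,0,0.12],"angular":[0,0,0],"gripper":0},{"translation":[0,0,0.12],"angular":[0,0,0],"gripper":0},{"translation":[0,0,0.1],"angular":[0,0,0],"gripper":0},{"translation":[0,0,0.08],"angular":[0,0,0],"gripper":0},{"translation":[0,0,0],"angular":[0,0,0],"gripper":0}])

```text
t: 6.62
tool_pos: [0.689, 0.0663, 0.1081]
tool_rot: [-0.002, -3.141, -0.0]
contact_force: [-0.1, 0.7, -1.5]
opening: 0.0226
grip_force: 39.7
```

Call:
drive_tool(steps=[{"translation":[0,0,0.08],"angular":[0,0,0],"gripper":0},{"translation":[0,0,0],"angular":[0,0,0],"gripper":0}])

```text
t: 6.88
tool_pos: [0.6894, 0.0664, 0.107]
tool_rot: [0.002, 3.141, 0.001]
contact_force: [-3.7, 1.9, 4.8]
opening: 0.0225
grip_force: 40.2
```

Call:
drive_tool(steps=[{"translation":[0,0.06,-0.06],"angular":[0,0,0],"gripper":0},{"translation":[0,0,0],"angular":[0,0,0],"gripper":0}])

```text
t: 7.12
tool_pos: [0.6893, 0.068, 0.1075]
tool_rot: [0.002, 3.141, -0.002]
contact_force: [-0.8, -2.0, -1.0]
opening: 0.0222
grip_force: 39.8
```

Call:
drive_tool(steps=[{"translation":[0,-0.1,0],"angular":[0,0,0],"gripper":0},{"translation":[0,0,0],"angular":[0,0,0],"gripper":0}])

```text
t: 7.38
tool_pos: [0.6892, 0.0649, 0.1074]
tool_rot: [0.003, 3.142, 0.002]
contact_force: [0.3, 1.3, -2.0]
opening: 0.0225
grip_force: 39.7
```

Call:
drive_tool(steps=[{"translation":[0,0.04,0.12],"angular":[0,0,0],"gripper":0},{"translation":[0,0,0],"angular":[0,0,0],"gripper":0.6},{"translation":[0,0,0],"angular":[0,0,0],"gripper":0.6},{"translation":[0,0,-0.5],"angular":[0,0,0],"gripper":0.6},{"translation":[0,0,-1],"angular":[0,0,0],"gripper":0.6},{"translation":[0,0,-1],"angular":[0,0,0],"gripper":0.6},{"translation":[0.8,-0.8,-0.5],"angular":[0,0,0],"gripper":0.6},{"translation":[0.9,-0.95,0],"angular":[0,0,0],"gripper":0.6}])

```text
t: 8.38
tool_pos: [0.6224, -0.0044, 0.2278]
tool_rot: [-0.0, 3.134, -0.002]
contact_force: [-0.3, -0.9, 0.3]
opening: 0.0515
grip_force: 0.0
```

Call:
drive_tool(steps=[{"translation":[0.9,-0.95,0],"angular":[0,0,0],"gripper":0.6},{"translation":[0.9,-0.95,0],"angular":[0,0,0],"gripper":0.6},{"translation":[0.9,-0.95,0],"angular":[0,0,0],"gripper":0.6},{"translation":[0.9,-0.95,0],"angular":[0,0,0],"gripper":0.6},{"translation":[0.9,-0.95,0],"angular":[0,0,0],"gripper":0.6},{"translation":[0.4,-0.95,0.6],"angular":[0,0,0],"gripper":0.6},{"translation":[0,0,1],"angular":[0,0,0],"gripper":0.6},{"translation":[0,0,1],"angular":[0,0,0],"gripper":0.6}])

```text
t: 9.38
tool_pos: [0.4251, -0.2328, 0.1198]
tool_rot: [0.005, 3.139, -0.003]
contact_force: [0.3, 0.3, -0.7]
opening: 0.0513
grip_force: 0.0
```

```bash
cat >>h.py <<'E'
def look(cs):
    w=img("wrist");P=pts(w)
    for n,c,lo,hi,z in cs:
        m=blob(w,P,c,.07,lo,hi)
        if m.sum()>20:
            e=edge(m);print(n,m.sum(),circ(ray_z(w,e[:,0],e[:,1],z)).round(4), P[m].mean(0).round(4))
    return w
E
python3 - <<'E'
from h import *
plan([.421,-.2395,.024],DOWN)
w=look([("fl",(.421,-.24),.007,.022,.016),("knob",(.421,-.24),.04,.05,.046)])
T=img("top");P=pts(T);m=blob(T,P,(.688,.066),.07,.085,.11);print(np.nanpercentile(P[m][:,2],[10,50,90]))
E
```

```text
at [ 0.4251 -0.2328  0.1198] t 9.38 trans units (first-frame) [ 0.11 -0.16  2.39] rot units [-0.02  0.02 -0.02] open 0.0513 F [ 0.3  0.3 -0.7] q [-0.65 -0.2   2.04 -0.    1.29 -2.22]
fl 7925 [ 0.4205 -0.2413  0.0468] [ 0.418  -0.2412  0.0152]
knob 701 [ 0.4201 -0.2407  0.0116] [ 0.4202 -0.2408  0.0452]
[0.09474918 0.09937621 0.10481283]
```

Call:
drive_tool(steps=[{"translation":[0.08,-0.17,0.8],"angular":[0,0,0],"gripper":0.6},{"translation":[0,0,0.8],"angular":[0,0,0],"gripper":0.6},{"translation":[0,0,0.72],"angular":[0,0,0],"gripper":0.6},{"translation":[0,0,0],"angular":[0,0,0],"gripper":0.6},{"translation":[0,0,0],"angular":[0,0,0],"gripper":0},{"translation":[0,0,0],"angular":[0,0,0],"gripper":0},{"translation":[0,0,0],"angular":[0,0,0],"gripper":0},{"translation":[0,0,0],"angular":[0,0,0],"gripper":0}])

```text
t: 10.48
tool_pos: [0.4234, -0.2396, 0.029]
tool_rot: [0.002, 3.138, -0.004]
contact_force: [-0.4, -0.1, 7.3]
opening: 0.0225
grip_force: 39.4
```

Call:
drive_tool(steps=[{"translation":[0,0,-0.8],"angular":[0,0,0],"gripper":0},{"translation":[0,0,-1],"angular":[0,0,0],"gripper":0},{"translation":[0,0,-1],"angular":[0,0,0],"gripper":0},{"translation":[0,0,-1],"angular":[0,0,0],"gripper":0},{"translation":[0,0,-1],"angular":[0,0,0],"gripper":0},{"translation":[0,0,-0.5],"angular":[0,0,0],"gripper":0},{"translation":[0,0,0],"angular":[0,0,0],"gripper":0}])

```text
t: 11.35
tool_pos: [0.4222, -0.2387, 0.2396]
tool_rot: [0.002, 3.139, -0.003]
contact_force: [0.5, 0.1, -2.0]
opening: 0.0224
grip_force: 39.5
```

```bash
cat >>h.py <<'E'
def held():
    w=img("wrist");P=pts(w);p=ctrl.get_obs()["tool_pos"]
    m=blob(w,P,p[:2],.07,p[2]-.018,p[2]+.001)&(P[...,0]<p[0])
    z=np.nanmedian(P[m][:,2])
    cs,_=cv2.findContours(m.astype(np.uint8),0,1);c=max(cs,key=cv2.contourArea)[:,0,:]
    c=c[c[:,1]<235]; f=circ(ray_z(w,c[:,0],c[:,1],z));print("held lid",f.round(4),"z",z.round(4),"tool",p.round(4))
    return w
E
python3 - <<'E'
from h import *
held()
plan([.654,.183,.234],DOWN)
E
```

```text
held lid [ 0.4195 -0.2391  0.0472] z 0.2257 tool [ 0.4214 -0.2382  0.2376]
at [ 0.4214 -0.2382  0.2376] t 11.4 trans units (first-frame) [-5.8  10.54  0.09] rot units [ 0.   -0.   -0.01] open 0.0222 F [-1.3 -0.3 -2.6] q [-0.67 -0.3   1.92  0.    1.52 -2.24]
```

Call:
drive_tool(steps=[{"translation":[-0.53,0.96,0],"angular":[0,0,0],"gripper":0},{"translation":[-0.53,0.96,0],"angular":[0,0,0],"gripper":0},{"translation":[-0.53,0.96,0],"angular":[0,0,0],"gripper":0},{"translation":[-0.53,0.96,0],"angular":[0,0,0],"gripper":0},{"translation":[-0.53,0.96,0],"angular":[0,0,0],"gripper":0},{"translation":[-0.53,0.96,0],"angular":[0,0,0],"gripper":0},{"translation":[-0.53,0.96,0],"angular":[0,0,0],"gripper":0},{"translation":[-0.53,0.96,0],"angular":[0,0,0],"gripper":0}])

```text
t: 12.4
tool_pos: [0.5909, 0.07, 0.2347]
tool_rot: [-0.002, -3.137, 0.0]
contact_force: [-0.1, -0.5, -1.0]
opening: 0.0221
grip_force: 39.7
```

Call:
drive_tool(steps=[{"translation":[-0.53,0.96,0],"angular":[0,0,0],"gripper":0},{"translation":[-0.53,0.96,0],"angular":[0,0,0],"gripper":0},{"translation":[-0.53,0.96,0.5],"angular":[0,0,0],"gripper":0},{"translation":[0,0,0.9],"angular":[0,0,0],"gripper":0},{"translation":[0,0,0.9],"angular":[0,0,0],"gripper":0},{"translation":[0,0,0],"angular":[0,0,0],"gripper":0}])

```text
t: 13.15
tool_pos: [0.651, 0.1832, 0.1384]
tool_rot: [-0.002, -3.129, 0.003]
contact_force: [0.3, -0.1, -1.9]
opening: 0.0221
grip_force: 39.8
```

```bash
python3 - <<'E'
from h import *
held()
plan([.656,.184,.112],DOWN)
E
```

```text
held lid [0.648  0.1828 0.0469] z 0.125 tool [0.6531 0.1834 0.142 ]
at [0.6531 0.1834 0.142 ] t 13.2 trans units (first-frame) [-0.08  0.02  0.75] rot units [-0.01 -0.05 -0.01] open 0.0224 F [ 0.5  1.  -1. ] q [ 0.16  0.25  1.55 -0.    1.35 -1.41]
```

Call:
drive_tool(steps=[{"translation":[-0.06,0.02,0.2],"angular":[0,0,0],"gripper":0},{"translation":[0,0,0.12],"angular":[0,0,0],"gripper":0},{"translation":[0,0,0.12],"angular":[0,0,0],"gripper":0},{"translation":[0,0,0.12],"angular":[0,0,0],"gripper":0},{"translation":[0,0,0.12],"angular":[0,0,0],"gripper":0},{"translation":[0,0,0.05],"angular":[0,0,0],"gripper":0},{"translation":[0,0,0],"angular":[0,0,0],"gripper":0}])

```text
t: 14.08
tool_pos: [0.6576, 0.1847, 0.1166]
tool_rot: [-0.002, -3.141, -0.0]
contact_force: [-0.6, 0.9, -1.7]
opening: 0.0223
grip_force: 39.8
```

Call:
drive_tool(steps=[{"translation":[0,0,0.08],"angular":[0,0,0],"gripper":0},{"translation":[0,0,0],"angular":[0,0,0],"gripper":0}])

```text
t: 14.32
tool_pos: [0.6576, 0.1847, 0.1134]
tool_rot: [-0.002, -3.141, -0.0]
contact_force: [-1.7, 1.4, -1.9]
opening: 0.0224
grip_force: 39.8
```

Call:
drive_tool(steps=[{"translation":[0,0,0.08],"angular":[0,0,0],"gripper":0},{"translation":[0,0,0],"angular":[0,0,0],"gripper":0}])

```text
t: 14.58
tool_pos: [0.658, 0.1849, 0.1121]
tool_rot: [0.002, 3.141, 0.001]
contact_force: [-5.3, 1.8, 5.1]
opening: 0.0222
grip_force: 40.3
```

Call:
drive_tool(steps=[{"translation":[0.04,0.05,-0.08],"angular":[0,0,0],"gripper":0},{"translation":[0,0,0],"angular":[0,0,0],"gripper":0}])

```text
t: 14.82
tool_pos: [0.6567, 0.1861, 0.1139]
tool_rot: [0.002, 3.14, -0.001]
contact_force: [-0.4, -1.6, -1.6]
opening: 0.0223
grip_force: 39.8
```

Call:
drive_tool(steps=[{"translation":[0,-0.1,0],"angular":[0,0,0],"gripper":0},{"translation":[0,0,0],"angular":[0,0,0],"gripper":0}])

```text
t: 15.08
tool_pos: [0.6563, 0.1828, 0.1136]
tool_rot: [0.003, 3.141, 0.002]
contact_force: [-0.0, 2.4, -1.9]
opening: 0.0227
grip_force: 39.8
```

Call:
drive_tool(steps=[{"translation":[0,0.03,0.12],"angular":[0,0,0],"gripper":0},{"translation":[0,0,0],"angular":[0,0,0],"gripper":0.6},{"translation":[0,0,0],"angular":[0,0,0],"gripper":0.6},{"translation":[0,0,-0.5],"angular":[0,0,0],"gripper":0.6},{"translation":[0,0,-1],"angular":[0,0,0],"gripper":0.6},{"translation":[0.7,0.2,-1],"angular":[0,0,0],"gripper":0.6},{"translation":[0.9,0.3,-1],"angular":[0,0,0],"gripper":0.6},{"translation":[0.9,0.3,0],"angular":[0,0,0],"gripper":0.6}])

```text
t: 16.08
tool_pos: [0.5577, 0.2167, 0.2559]
tool_rot: [0.003, 3.131, 0.004]
contact_force: [1.0, 0.2, 0.7]
opening: 0.0515
grip_force: 0.0
```

Call:
drive_tool(steps=[{"translation":[0.9,0.4,0],"angular":[0,0,0],"gripper":0.6},{"translation":[0.9,0.6,0],"angular":[0,0,0],"gripper":0.6},{"translation":[0.7,0.7,0],"angular":[0,0,0],"gripper":0.6},{"translation":[0,0,0],"angular":[0,0,0],"gripper":0.6}])

```text
t: 16.58
tool_pos: [0.4551, 0.2855, 0.2505]
tool_rot: [-0.003, 3.14, 0.002]
contact_force: [-1.5, -0.2, 0.6]
opening: 0.0513
grip_force: 0.0
```

```bash
python3 - <<'E'
from h import *
w=img("wrist");P=pts(w);np.save("w4.npy",w,allow_pickle=True);save(w,"w4.png")
m=(P[...,2]>.095)&(abs(P[...,0]-.447)<.06)&(abs(P[...,1]-.315)<.03)
Q=P[m];print(m.sum(),Q.min(0).round(4),Q.max(0).round(4),np.median(Q,0).round(4))
print(np.percentile(Q,[2,98],axis=0).round(4))
top=Q[Q[:,2]>.104];print(np.percentile(top,[5,25,50,75,95],axis=0).round(4))
plan([.447,.315,.2],DOWN)
T=img("top");P=pts(T);m=blob(T,P,(.657,.184),.07,.085,.11);print(np.nanpercentile(P[m][:,2],[10,50,90]))
E
```

```text
25217 [0.4055 0.2851 0.0951] [0.4845 0.345  0.3545] [0.4429 0.3196 0.3301]
[[0.4339 0.2868 0.1052]
 [0.4642 0.3437 0.3518]]
[[0.4346 0.2893 0.2757]
 [0.441  0.3028 0.3117]
 [0.4429 0.3188 0.3305]
 [0.4471 0.3357 0.3418]
 [0.4617 0.3421 0.3495]]
at [0.4561 0.2846 0.2504] t 16.62 trans units (first-frame) [0.23 0.76 1.26] rot units [0.   0.02 0.  ] open 0.0512 F [-0.3 -0.  -0.8] q [ 0.42 -0.17  1.79 -0.    1.51 -1.15]
[0.0941749  0.0992947  0.10414432]
```

View pics/w4.png

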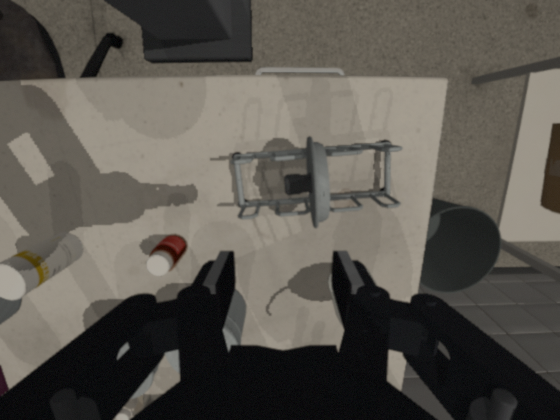

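Wrist view: the rack lid on edge at (318,182), knob toward the left (-y) at (295,183), the rack turned by a few degrees; stain bottle at (168,255).

```bash
python3 - <<'E'
from h import *
w=np.load("w4.npy",allow_pickle=True).item();P=pts(w)
m=(P[...,2]>.085)&(P[...,2]<.125)&(abs(P[...,0]-.447)<.07)&(abs(P[...,1]-.315)<.035)
Q=P[m];print(len(Q),np.percentile(Q,[1,50,99],axis=0).round(4),Q[:,2].max())
for lo,hi in((.085,.095),(.095,.105),(.105,.125)):
    q=Q[(Q[:,2]>lo)&(Q[:,2]<hi)]
    if len(q)<15: continue
    L=np.polyfit(q[:,0]-.447,q[:,1],1);print(lo,len(q),"y at x=.447",L[1].round(4),"slope",L[0].round(3),"yres",np.percentile(q[:,1]-np.polyval(L,q[:,0]-.447),[3,97]).round(4),"x",np.percentile(q[:,0],[1,99]).round(4))
# flange face points facing -y, lower
m=(P[...,2]>.04)&(P[...,2]<.115)&(abs(P[...,0]-.447)<.06)&(abs(P[...,1]-.315)<.02)
Q=P[m];A=np.c_[Q[:,0]-.447,Q[:,2]-.08,np.ones(len(Q))]
from scipy.optimize import least_squares
s=least_squares(lambda p:A@p-Q[:,1],[0,0,.315],loss="soft_l1",f_scale=.001).x;print("plane y=",s.round(4),len(Q))
c=(P[...,2]>.062)&(P[...,2]<.09)&(abs(P[...,1]-.31)<.14)&(abs(P[...,0]-.447)<.06)
q=P[c&(abs(P[...,1]-.315)>.035)]; v=np.linalg.svd(q[:,:2]-q[:,:2].mean(0),full_matrices=False)[2];print("rack",q.mean(0).round(3),v[0])
E
```

```text
1112 [[0.4028 0.3128 0.0856]
 [0.4384 0.3225 0.1034]
 [0.4843 0.3329 0.1139]] 0.11492246176727557
0.085 204 y at x=.447 0.3238 slope 0.097 yres [-0.0074  0.008 ] x [0.4001 0.4875]
0.095 491 y at x=.447 0.325 slope 0.109 yres [-0.0086  0.0068] x [0.4074 0.4818]
0.105 417 y at x=.447 0.3212 slope 0.114 yres [-0.0048  0.0076] x [0.4182 0.474 ]
plane y= [0.0427 0.2261 0.3169] 2043
rack [0.443 0.333 0.072] [ 0.0729625  -0.99733468]
```

Call:
drive_tool(steps=[{"translation":[0.28,0.95,0.5],"angular":[0,0,-0.6],"gripper":0.55},{"translation":[0,0,0.8],"angular":[0,0,0],"gripper":0.55},{"translation":[0,0,0.8],"angular":[0,0,0],"gripper":0.55},{"translation":[0,0,0],"angular":[0,0,0],"gripper":0.55},{"translation":[0,0,0],"angular":[0,0,0],"gripper":0.55}])

```text
t: 17.3
tool_pos: [0.4465, 0.3219, 0.1665]
tool_rot: [-0.127, 3.137, 0.001]
contact_force: [0.3, 0.3, 1.6]
opening: 0.0473
grip_force: 0.0
```

```bash
python3 - <<'E'
from h import *
plan([.445,.323,.08],Ro.from_euler("z",.085)*DOWN)
w=img("wrist");P=pts(w);np.save("w5.npy",w,allow_pickle=True);save(w,"w5.png")
m=(P[...,2]>.085)&(P[...,2]<.120)&(abs(P[...,0]-.447)<.07)&(abs(P[...,1]-.315)<.035)
Q=P[m]
for lo,hi in((.085,.095),(.095,.105),(.105,.125)):
    q=Q[(Q[:,2]>lo)&(Q[:,2]<hi)]
    if len(q)<15: continue
    L=np.polyfit(q[:,0]-.445,q[:,1],1);print(lo,len(q),"y at x=.445",L[1].round(4),"slope",L[0].round(3),"yres",np.percentile(q[:,1]-np.polyval(L,q[:,0]-.445),[3,97]).round(4),"x",np.percentile(q[:,0],[1,99]).round(4))
E
```

```text
at [0.4465 0.3219 0.1665] t 17.3 trans units (first-frame) [0.04 0.03 2.16] rot units [ 0.    0.01 -0.03] open 0.0473 F [0.3 0.3 1.6] q [ 0.49 -0.08  1.85 -0.    1.37 -1.16]
0.085 334 y at x=.445 0.3256 slope 0.107 yres [-0.0076  0.0072] x [0.3998 0.488 ]
0.095 904 y at x=.445 0.3259 slope 0.111 yres [-0.0079  0.0065] x [0.4074 0.4815]
0.105 750 y at x=.445 0.3219 slope 0.094 yres [-0.0048  0.0078] x [0.4179 0.4724]
```

View pics/w5.png

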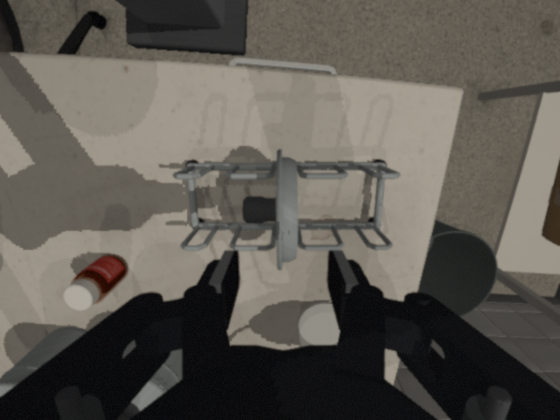

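Wrist view: rack lid edge at (287,208) lies midway between the fingers (222 and 342), aligned with them; the guide wires lie outside the finger path.

Call:
drive_tool(steps=[{"translation":[0.04,0.06,0.8],"angular":[0,0,0],"gripper":0.55},{"translation":[0,0,0.8],"angular":[0,0,0],"gripper":0.55},{"translation":[0,0,0.5],"angular":[0,0,0],"gripper":0.55},{"translation":[0,0,0],"angular":[0,0,0],"gripper":0.55},{"translation":[0,0,0],"angular":[0,0,0],"gripper":0},{"translation":[0,0,0],"angular":[0,0,0],"gripper":0},{"translation":[0,0,0],"angular":[0,0,0],"gripper":0},{"translation":[0,0,0],"angular":[0,0,0],"gripper":0}], force=60)

```text
t: 18.35
tool_pos: [0.4446, 0.325, 0.0828]
tool_rot: [-0.129, 3.136, 0.002]
contact_force: [-0.5, -0.4, 6.4]
opening: 0.015
grip_force: 60.9
```

Call:
drive_tool(steps=[{"translation":[0,0,-0.6],"angular":[0,0,0],"gripper":0},{"translation":[0,0,-0.9],"angular":[0,0,0],"gripper":0},{"translation":[0,0,-1],"angular":[0,0,0],"gripper":0},{"translation":[0,0,-1],"angular":[0,0,0],"gripper":0},{"translation":[0,-0.5,-1],"angular":[0,0,0],"gripper":0},{"translation":[0,-1,-0.5],"angular":[0,0,0],"gripper":0},{"translation":[0,-1,0],"angular":[0,0,0],"gripper":0},{"translation":[0,-1,0],"angular":[0,0,0],"gripper":0}])

```text
t: 19.35
tool_pos: [0.4546, 0.1837, 0.2806]
tool_rot: [0.13, -3.139, 0.0]
contact_force: [0.5, -0.1, -1.7]
opening: 0.0149
grip_force: 60.3
```

Call:
drive_tool(steps=[{"translation":[0,-1,0],"angular":[0,0,0],"gripper":0},{"translation":[0,-1,0],"angular":[0.5,0,0],"gripper":0},{"translation":[0,-1,0],"angular":[1,0,0],"gripper":0},{"translation":[0,0,0],"angular":[1,0,0],"gripper":0},{"translation":[0,0,0],"angular":[1,0,0],"gripper":0},{"translation":[0,0,0],"angular":[0,0,0],"gripper":0}])

```text
t: 20.1
tool_pos: [0.4638, 0.0667, 0.2814]
tool_rot: [-0.131, 3.03, -0.754]
contact_force: [-0.2, -0.0, -2.6]
opening: 0.0149
grip_force: 60.5
```

```bash
python3 - <<'E'
from h import *
plan([.44,0,.25],DOWN)
E
```

```text
at [0.4638 0.0667 0.2814] t 20.1 trans units (first-frame) [ 0.73 -1.05  1.45] rot units [-3.49  0.12  0.61] open 0.0149 F [-0.2 -0.  -2.6] q [ 0.26 -0.28  1.89 -0.48  1.62 -1.4 ]
```

Call:
drive_tool(steps=[{"translation":[0,0,0],"angular":[0,0.46,0.88],"gripper":0},{"translation":[0,0,0],"angular":[0,0.46,0.88],"gripper":0},{"translation":[0,0,0],"angular":[0,0.46,0.88],"gripper":0},{"translation":[0,0,0],"angular":[0,0.46,0.88],"gripper":0},{"translation":[0,0,0],"angular":[0,0.46,0.88],"gripper":0},{"translation":[0,0,0],"angular":[0,0.46,0.88],"gripper":0},{"translation":[0,0,0],"angular":[0,0.46,0.88],"gripper":0},{"translation":[0,0,0],"angular":[0,0.46,0.88],"gripper":0}])

```text
t: 21.1
tool_pos: [0.4651, 0.065, 0.2838]
tool_rot: [-1.405, -2.473, 0.612]
contact_force: [-0.0, 0.7, -1.1]
opening: 0.0149
grip_force: 60.5
```

Call:
drive_tool(steps=[{"translation":[0,0,0],"angular":[0,0.46,0.88],"gripper":0},{"translation":[0,0,0],"angular":[0,0.46,0.88],"gripper":0},{"translation":[0,0,0],"angular":[0,0.46,0.88],"gripper":0},{"translation":[0,0,0],"angular":[0,0.46,0.88],"gripper":0},{"translation":[0,0,0],"angular":[0,0.46,0.88],"gripper":0},{"translation":[0,0,0],"angular":[0,0.46,0.88],"gripper":0},{"translation":[0,0,0],"angular":[0,0.46,0.88],"gripper":0},{"translation":[0,0,0],"angular":[0,0.46,0.88],"gripper":0}])

```text
t: 22.1
tool_pos: [0.4653, 0.0646, 0.284]
tool_rot: [-2.376, -1.297, 0.319]
contact_force: [0.4, -0.0, -1.6]
opening: 0.0146
grip_force: 60.5
```

Call:
drive_tool(steps=[{"translation":[0,0,0],"angular":[0,0.46,0.88],"gripper":0},{"translation":[0,0,0],"angular":[0,0.46,0.88],"gripper":0},{"translation":[0,0,0],"angular":[0,0.46,0.88],"gripper":0},{"translation":[0,0,0],"angular":[0,0.46,0.88],"gripper":0},{"translation":[0,0,0],"angular":[0,0.46,0.88],"gripper":0},{"translation":[0,0,0],"angular":[0,0.46,0.88],"gripper":0},{"translation":[0,0,0],"angular":[0,0,0],"gripper":0}])

```text
t: 22.98
tool_pos: [0.4645, 0.0645, 0.2842]
tool_rot: [-2.658, -0.232, 0.054]
contact_force: [1.3, -0.2, -2.3]
opening: 0.0146
grip_force: 60.5
```

```bash
python3 - <<'E'
from h import *
plan([.43,.03,.25],Ro.from_euler("z",np.pi)*DOWN*Ro.from_euler("x",np.radians(65)))
print(Ro.from_rotvec(ctrl.get_obs()["tool_rot"]).as_matrix().round(2))
E
```

```text
at [0.4645 0.0645 0.2842] t 22.98 trans units (first-frame) [-1.    1.01  0.44] rot units [4.71 0.9  0.89] open 0.0146 F [ 1.3 -0.2 -2.3] q [-0.28 -0.29  1.89  0.43  1.74  1.15]
[[ 0.98  0.15 -0.08]
 [ 0.17 -0.88  0.45]
 [ 0.   -0.46 -0.89]]
```

Call:
drive_tool(steps=[{"translation":[0,0,0],"angular":[1,0,0],"gripper":0},{"translation":[0,0,0],"angular":[1,0,0],"gripper":0},{"translation":[0,0,0],"angular":[1,0,0],"gripper":0},{"translation":[0,0,0],"angular":[1,0,0],"gripper":0},{"translation":[0,0,0],"angular":[0.9,0,0],"gripper":0},{"translation":[0,0,0],"angular":[0,0,0],"gripper":0}])

```text
t: 23.72
tool_pos: [0.4647, 0.0645, 0.2817]
tool_rot: [-1.976, -0.169, 0.115]
contact_force: [0.4, 0.2, -2.3]
opening: 0.0145
grip_force: 60.6
```

```bash
python3 - <<'E'
from h import *
plan([.435,.05,.06],Ro.from_euler("z",np.pi)*DOWN*Ro.from_euler("x",np.radians(65)))
print(Ro.from_rotvec(ctrl.get_obs()["tool_rot"]).as_matrix().round(2))
# held lid check from top camera
T=img("top");P=pts(T);p=ctrl.get_obs()["tool_pos"]
m=blob(T,P,p[:2]+[0,.03],.075,.2,.34);save(T,"t2.png",(120,120,320,320),3)
m&=(P[...,1]>p[1]+.005);q=P[m];print(np.percentile(q,[2,50,98],axis=0).round(3))
E
```

```text
at [0.4647 0.0645 0.2817] t 23.73 trans units (first-frame) [-0.78  5.17  2.  ] rot units [-0.18  1.14  0.49] open 0.0145 F [ 0.4  0.2 -2.3] q [-0.49 -0.04  1.91  0.92  2.01  0.98]
[[ 0.99  0.07 -0.16]
 [ 0.17 -0.39  0.9 ]
 [-0.   -0.92 -0.4 ]]
[[0.412 0.071 0.26 ]
 [0.46  0.096 0.277]
 [0.509 0.131 0.311]]
```

View pics/t2.png

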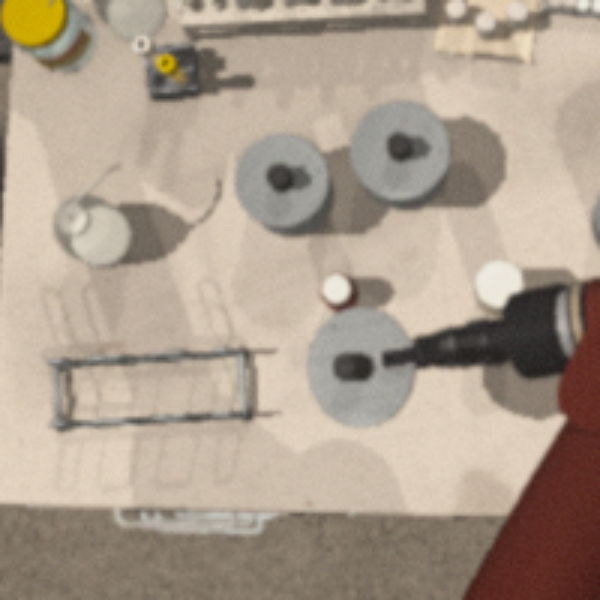

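The top crop shows the lid held knob up at (360,365) with the knob at (352,367). The two canisters at (283,180) and (400,150) are closed, and the bottles at (338,290) and (498,285) are clear.

Call:
drive_tool(steps=[{"translation":[-1,0,0],"angular":[0,0,0],"gripper":0},{"translation":[-0.18,0.9,0.36],"angular":[0,0,0],"gripper":0},{"translation":[0,0.9,0.36],"angular":[0,0,0],"gripper":0},{"translation":[0,0.9,0.36],"angular":[0,0,0],"gripper":0},{"translation":[0,0.9,0.36],"angular":[0,0,0],"gripper":0},{"translation":[0,0.9,0.36],"angular":[0,0,0],"gripper":0},{"translation":[0,0.7,0.3],"angular":[0,0,0],"gripper":0},{"translation":[0,0,0],"angular":[0,0,0],"gripper":0}])

```text
t: 24.78
tool_pos: [0.4191, 0.0512, 0.0591]
tool_rot: [-1.977, -0.173, 0.115]
contact_force: [-0.8, -0.6, -0.1]
opening: 0.0147
grip_force: 60.7
```

```bash
python3 - <<'E'
from h import *
plan([.42,.05,.034])
print(Ro.from_rotvec(ctrl.get_obs()["tool_rot"]).as_matrix().round(2))
E
```

```text
at [0.4191 0.0512 0.0591] t 24.77 trans units (first-frame) [0.02 0.59 0.22] rot units [0. 0. 0.] open 0.0147 F [-0.8 -0.6 -0.1] q [-0.56  0.26  2.04  0.77  1.76  0.6 ]
[[ 0.98  0.07 -0.16]
 [ 0.17 -0.39  0.9 ]
 [-0.   -0.92 -0.4 ]]
```

Lower to touch, then check the force.

Call:
drive_tool(steps=[{"translation":[0,0.25,0.1],"angular":[0,0,0],"gripper":0},{"translation":[0,0.15,0.06],"angular":[0,0,0],"gripper":0},{"translation":[0,0.1,0.04],"angular":[0,0,0],"gripper":0},{"translation":[0,0,0],"angular":[0,0,0],"gripper":0}])

```text
t: 25.28
tool_pos: [0.4194, 0.0502, 0.038]
tool_rot: [-1.977, -0.172, 0.113]
contact_force: [0.9, -0.1, -0.6]
opening: 0.015
grip_force: 60.6
```

Call:
drive_tool(steps=[{"translation":[0,0.07,0.03],"angular":[0,0,0],"gripper":0},{"translation":[0,0,0],"angular":[0,0,0],"gripper":0}])

```text
t: 25.52
tool_pos: [0.4193, 0.0502, 0.0348]
tool_rot: [-1.977, -0.172, 0.113]
contact_force: [0.5, 0.5, -2.1]
opening: 0.0149
grip_force: 60.6
```

Call:
drive_tool(steps=[{"translation":[0,0,0],"angular":[0,0,0],"gripper":0.4},{"translation":[0,0,0],"angular":[0,0,0],"gripper":0.4},{"translation":[0,0,-0.2],"angular":[0,0,0],"gripper":0.4},{"translation":[0,0,-0.4],"angular":[0,0,0],"gripper":0.4},{"translation":[0,0,-0.6],"angular":[0,0,0],"gripper":0.4},{"translation":[0,0,-1],"angular":[0,0,0],"gripper":0.4},{"translation":[0,-0.6,-0.8],"angular":[0,0,0],"gripper":0.4},{"translation":[0,-1,-0.3],"angular":[0,0,0],"gripper":0.4}])

```text
t: 26.52
tool_pos: [0.4369, -0.0467, 0.1484]
tool_rot: [-1.978, -0.169, 0.111]
contact_force: [-0.2, 0.1, 0.5]
opening: 0.0342
grip_force: 0.0
```

Call:
drive_tool(steps=[{"translation":[0,-1,-0.3],"angular":[0,0,0],"gripper":0.6},{"translation":[0,-1,-0.3],"angular":[-1,0,0],"gripper":0.6},{"translation":[0,-1,-0.5],"angular":[-1,0,0],"gripper":0.6},{"translation":[0,0,0],"angular":[-1,0,0],"gripper":0.6},{"translation":[0,0,0],"angular":[-1,0,0],"gripper":0.6},{"translation":[0,0,0],"angular":[-1,0,0],"gripper":0.6},{"translation":[0,0,0],"angular":[-1,0,0],"gripper":0.6},{"translation":[0,0,0],"angular":[-1,0,0],"gripper":0.6}])

```text
t: 27.52
tool_pos: [0.4338, -0.0312, 0.2759]
tool_rot: [-2.955, -0.254, 0.021]
contact_force: [-0.1, -0.5, -0.1]
opening: 0.0516
grip_force: 0.0
```

```bash
python3 - <<'E'
from h import *
R0=Ro.from_euler("z",np.pi)*DOWN
T=img("top");P=pts(T);m=(abs(P[...,0]-.42)<.09)&(abs(P[...,1]-.07)<.1)&(P[...,2]>.006)&(P[...,2]<.025)
e=edge(m);print(circ(ray_z(T,e[:,0],e[:,1],.016)).round(4),m.sum(),np.percentile(P[m][:,2],[5,50,95]).round(4))
plan([.42,.07,.2],R0)
E
```

```text
[0.4155 0.0673 0.052 ] 1095 [0.0067 0.0147 0.0219]
at [ 0.4338 -0.0295  0.2771] t 27.57 trans units (first-frame) [ 0.08 -2.14  2.33] rot units [-1.24  0.08  1.25] open 0.0512 F [1.3 1.7 1.8] q [-0.34 -0.41  1.95  0.15  1.68  1.07]
```

Call:
drive_tool(steps=[{"translation":[0,0,0],"angular":[-0.62,0,0],"gripper":0.6},{"translation":[0,-0.3,0],"angular":[-0.62,0,0],"gripper":0.6},{"translation":[0,-0.9,0.5],"angular":[0,0,0],"gripper":0.6},{"translation":[0,-0.9,1],"angular":[0,0,0],"gripper":0.6},{"translation":[0,-0.3,1],"angular":[0,0,0],"gripper":0.6},{"translation":[0,0,1],"angular":[0,0,0],"gripper":0.6},{"translation":[0,0,0.5],"angular":[0,0,0],"gripper":0.6},{"translation":[0,0,0],"angular":[0,0,0],"gripper":0.6}])

```text
t: 28.58
tool_pos: [0.4155, 0.0653, 0.1145]
tool_rot: [-3.121, -0.269, 0.009]
contact_force: [0.2, -0.3, 0.6]
opening: 0.051
grip_force: 0.0
```

```bash
python3 - <<'E'
from h import *
w=look([("fl",(.4155,.067),.007,.022,.016),("knob",(.4155,.067),.04,.05,.046)])
plan([.416,.068,.026],Ro.from_euler("z",np.pi-.17)*DOWN)
E
```

```text
fl 10099 [0.4153 0.0663 0.0517] [0.418  0.0667 0.015 ]
knob 730 [0.4157 0.0659 0.0116] [0.4155 0.0659 0.045 ]
at [0.4167 0.0653 0.1161] t 28.62 trans units (first-frame) [-0.   -0.05  2.25] rot units [-0.06  0.02  2.45] open 0.0513 F [-0.1 -0.2  0.8] q [-0.03 -0.37  2.18  0.01  1.33  1.37]
```

Call:
drive_tool(steps=[{"translation":[-0.02,-0.03,0.8],"angular":[0,0,0],"gripper":0.6},{"translation":[0,0,0.8],"angular":[0,0,0],"gripper":0.6},{"translation":[0,0,0.66],"angular":[0,0,0],"gripper":0.6},{"translation":[0,0,0],"angular":[0,0,0],"gripper":0.6},{"translation":[0,0,0],"angular":[0,0,0],"gripper":0},{"translation":[0,0,0],"angular":[0,0,0],"gripper":0},{"translation":[0,0,0],"angular":[0,0,0],"gripper":0},{"translation":[0,0,0],"angular":[0,0,0],"gripper":0}], force=40)

```text
t: 29.62
tool_pos: [0.4176, 0.0675, 0.0278]
tool_rot: [-3.122, -0.272, -0.005]
contact_force: [-0.8, -0.1, 6.5]
opening: 0.0224
grip_force: 39.6
```

Call:
drive_tool(steps=[{"translation":[0,0,-0.8],"angular":[0,0,0],"gripper":0},{"translation":[0,0,-1],"angular":[0,0,0],"gripper":0},{"translation":[0,0,-1],"angular":[0,0,0],"gripper":0},{"translation":[0,0,-1],"angular":[0,0,0],"gripper":0},{"translation":[0,0,-1],"angular":[0,0,0],"gripper":0},{"translation":[0,0,-0.5],"angular":[0,0,0],"gripper":0},{"translation":[0,0,0],"angular":[0,0,0],"gripper":0}])

```text
t: 30.5
tool_pos: [0.4166, 0.066, 0.2386]
tool_rot: [-3.122, -0.272, -0.002]
contact_force: [-0.5, 0.4, -1.8]
opening: 0.0224
grip_force: 39.8
```

```bash
python3 - <<'E'
from h import *
o=ctrl.get_obs();p=o["tool_pos"]
w=img("wrist");P=pts(w);np.save("w6.npy",w,allow_pickle=True)
m=blob(w,P,p[:2],.07,p[2]-.018,p[2]+.001)&(P[...,0]>p[0]); z=np.nanmedian(P[m][:,2])
cs,_=cv2.findContours(m.astype(np.uint8),0,1);c=max(cs,key=cv2.contourArea)[:,0,:];c=c[c[:,1]<235]
print("held",circ(ray_z(w,c[:,0],c[:,1],z)).round(4),z)
d=np.hypot(P[...,0]-.632,P[...,1]+.183);Q=P[(d<.06)&(d>.035)&(P[...,2]>.091)&(P[...,2]<.1)];print(len(Q))
if len(Q)>40:print(circ(Q))
plan([.6315,-.183,.234])
E
```

```text
held [0.4138 0.0651 0.0524] 0.22572586773432482
566
[-598.98091099  967.58459852 1138.42149163]
at [0.4157 0.066  0.2367] t 30.55 trans units (first-frame) [4.24 7.06 0.  ] rot units [0. 0. 0.] open 0.0224 F [-0.2 -0.  -1.9] q [-0.03 -0.47  2.05  0.01  1.56  1.37]
```

Call:
drive_tool(steps=[{"translation":[0.54,0.88,0],"angular":[0,0,0],"gripper":0},{"translation":[0.54,0.88,0],"angular":[0,0,0],"gripper":0},{"translation":[0.54,0.88,0],"angular":[0,0,0],"gripper":0},{"translation":[0.54,0.88,0],"angular":[0,0,0],"gripper":0},{"translation":[0.54,0.88,0],"angular":[0,0,0],"gripper":0},{"translation":[0.54,0.88,0],"angular":[0,0,0],"gripper":0},{"translation":[0.54,0.88,0],"angular":[0,0,0],"gripper":0},{"translation":[0.52,0.88,0],"angular":[0,0,0],"gripper":0}])

```text
t: 31.55
tool_pos: [0.6335, -0.1822, 0.231]
tool_rot: [-3.119, -0.271, 0.01]
contact_force: [0.7, 0.2, -1.9]
opening: 0.0219
grip_force: 39.9
```

Call:
drive_tool(steps=[{"translation":[0,0,0.5],"angular":[0,0,0],"gripper":0},{"translation":[0,0,0.9],"angular":[0,0,0],"gripper":0},{"translation":[0,0,0.9],"angular":[0,0,0],"gripper":0},{"translation":[0,0,0],"angular":[0,0,0],"gripper":0},{"translation":[0,0,0],"angular":[0,0,0],"gripper":0}])

```text
t: 32.17
tool_pos: [0.6335, -0.1804, 0.1428]
tool_rot: [-3.121, -0.272, 0.003]
contact_force: [-0.2, 0.1, -1.1]
opening: 0.0225
grip_force: 40.0
```

```bash
python3 - <<'E'
from h import *
plan([.6335,-.182,.111])
E
```

```text
at [ 0.6335 -0.1804  0.1428] t 32.17 trans units (first-frame) [-0.01  0.05  0.79] rot units [0. 0. 0.] open 0.0225 F [-0.2  0.1 -1.1] q [-0.39  0.2   1.6   0.01  1.34  1.  ]
```

Call:
drive_tool(steps=[{"translation":[0,0.04,0.2],"angular":[0,0,0],"gripper":0},{"translation":[0,0,0.12],"angular":[0,0,0],"gripper":0},{"translation":[0,0,0.12],"angular":[0,0,0],"gripper":0},{"translation":[0,0,0.12],"angular":[0,0,0],"gripper":0},{"translation":[0,0,0.1],"angular":[0,0,0],"gripper":0},{"translation":[0,0,0],"angular":[0,0,0],"gripper":0}])

```text
t: 32.92
tool_pos: [0.6343, -0.1824, 0.1163]
tool_rot: [-3.122, -0.272, 0.001]
contact_force: [1.9, -0.7, -2.3]
opening: 0.0223
grip_force: 40.0
```

Call:
drive_tool(steps=[{"translation":[0,0,0.08],"angular":[0,0,0],"gripper":0},{"translation":[0,0,0.08],"angular":[0,0,0],"gripper":0},{"translation":[0,0,0],"angular":[0,0,0],"gripper":0}])

```text
t: 33.3
tool_pos: [0.6346, -0.1824, 0.1109]
tool_rot: [-3.122, -0.272, -0.0]
contact_force: [1.4, 0.4, 2.0]
opening: 0.0225
grip_force: 40.1
```

Home at 0.111 m. Press a little more, release, retreat and check all three.

Call:
drive_tool(steps=[{"translation":[0,0,0.08],"angular":[0,0,0],"gripper":0},{"translation":[0,0,0],"angular":[0,0,0],"gripper":0},{"translation":[0,0,0],"angular":[0,0,0],"gripper":0.6},{"translation":[0,0,0],"angular":[0,0,0],"gripper":0.6},{"translation":[0,0,-0.6],"angular":[0,0,0],"gripper":0.6},{"translation":[0,0,-1],"angular":[0,0,0],"gripper":0.6},{"translation":[0,0,-1],"angular":[0,0,0],"gripper":0.6},{"translation":[0,0,-1],"angular":[0,0,0],"gripper":0.6}])

```text
t: 34.3
tool_pos: [0.6337, -0.1831, 0.251]
tool_rot: [-3.121, -0.272, 0.005]
contact_force: [0.3, -0.0, -0.2]
opening: 0.0512
grip_force: 0.0
```

Call:
drive_tool(steps=[{"translation":[-1,0,0],"angular":[0,0,0],"gripper":0.6},{"translation":[-1,0,0],"angular":[0,0,0],"gripper":0.6},{"translation":[-1,0,0],"angular":[0,0,0],"gripper":0.6},{"translation":[-1,0,0],"angular":[0,0,0],"gripper":0.6},{"translation":[-1,0,0],"angular":[0,0,0],"gripper":0.6},{"translation":[-0.5,0,0],"angular":[0,0,0],"gripper":0.6},{"translation":[0,0,0],"angular":[0,0,0],"gripper":0.6}])

```text
t: 35.17
tool_pos: [0.4166, -0.2214, 0.2504]
tool_rot: [-3.121, -0.269, 0.003]
contact_force: [0.3, 0.2, 0.6]
opening: 0.0511
grip_force: 0.0
```

```bash
python3 - <<'E'
from h import *
S=img("scene");T=img("top")
save(S,"s9.png",(230,150,400,290),4)
for n,im in(("S",S),("T",T)):
    P=pts(im)
    for k,c in(("cL",(.656,.184)),("cM",(.689,.066)),("cR",(.633,-.183))):
        d=np.hypot(P[...,0]-c[0],P[...,1]-c[1]);m=(d<.04)&(d>.018)&(P[...,2]>.085)&(P[...,2]<.12)
        Q=P[m];A=np.c_[Q[:,:2]-c,np.ones(len(Q))];s=least_squares(lambda p:A@p-Q[:,2],[0,0,.099],loss="soft_l1",f_scale=.001).x
        m=(d<.06)&(P[...,2]>.085)&(P[...,2]<.112);e=edge(m)
        print(n,k,len(Q),"plane",s.round(4),"flange",circ(ray_z(im,e[:,0],e[:,1],.097)).round(4))
E
```

```text
S cL 75 plane [0.009  0.0065 0.0972] flange [0.6611 0.1693 0.0579]
S cM 7 plane [ 0.0468 -0.1656  0.095 ] flange [0.6374 0.0539 0.0132]
S cR 341 plane [ 0.0009 -0.003   0.0975] flange [ 0.6265 -0.1901  0.0542]
T cL 434 plane [-0.0108 -0.001   0.099 ] flange [0.6552 0.183  0.0464]
T cM 436 plane [-0.0167 -0.0133  0.099 ] flange [0.6892 0.0645 0.049 ]
T cR 434 plane [-0.017  -0.0092  0.0992] flange [ 0.6343 -0.185   0.0519]
```

View pics/s9.png

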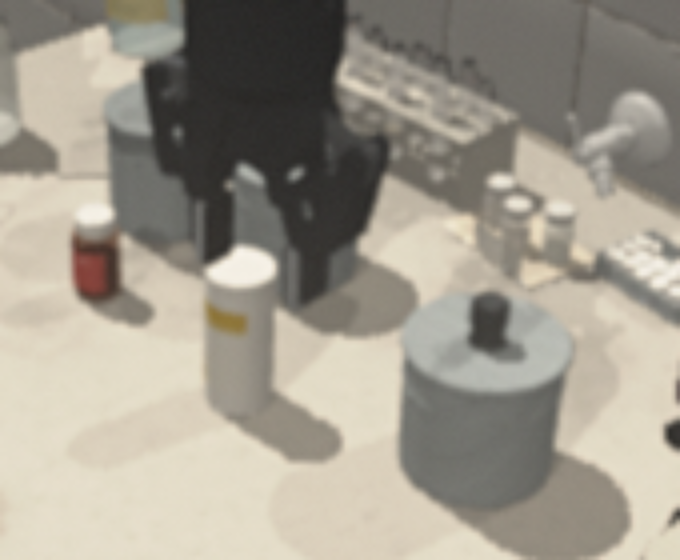

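The scene crop shows the right canister closed and level at (487,390), with its knob up at (490,320). The jar at (240,330) and the stain bottle at (95,250) are undisturbed. All three flange tops measure 99 mm, which is home.

```bash
python3 -c "
from station import ctrl
print(ctrl.finish_job())"
```

```text
the job is handed in; nothing more can be done
None
```

All three canisters are closed with the lids I measured as matching, knob up and fully home (flange tops at 99 mm); I matched sizes mainly from camera measurements, confirming two with a short wiggle test and the third only by its seating height, and handed the job in at about 35 s.

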